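# Close and lock the cover of the pipe-fitting leak-test box

## Task

The pipe tee is already in the blue leak-test box: push the white cover fully shut with your fingertips, then set a fingertip in the slot of the orange fastener and turn it clockwise (seen from above) a quarter turn, all the way to its stop, so that the cover is locked. Push gently, grasp and lift nothing, leave the loose fittings, screwdriver and soap bottle around the box where they are, and finish clear of everything.

Things in the scene. Friction and masses are not known exactly. Their poses are not given: they have to be found in the camera images.
- test_box: Blue leak-test box, fixed, 260 mm (its x) by 240 mm (its y), 90 mm high; origin at the centre of its underside, z up, -x side is the front, within 30 degrees of facing the robot. Its white 8 mm cover with a clear rear window is hinged along the rear top edge (x = +130, z = 90 mm). Shut, the cover lies flat over the whole box, its top 98 mm above the table.
- cover (a joint): Angle of the cover: 0 = shut (hard stop), growing as its front edge rises; starts ajar at 0.25 to 0.55 rad. A stiff friction hinge holds it at any angle, with no spring; about 1 to 4 N downwards at its front edge, 260 mm from the hinge, moves it.
- push_pad (a point): Centre of the top of the blue push pad (24 mm by 90 mm) on the cover's front edge, a good place to push: 246 mm from the hinge line, on the cover's middle line, 11 mm above the cover's underside. Its axes are the cover's: x to the hinge, z out of its top.
- fastener (a joint): Angle of the orange quarter-turn fastener: 0 = open, slot along the cover's y; growing clockwise seen from above; pi/2 = locked, hard stop, slot along the cover's x. Starts at 0 to 0.3. Light steady friction, 0.06 N m (2 to 4 N at a fingertip); it stays where it is left. Turned beyond about 0.5 before the cover is shut, its hidden tongue meets the keeper and the cover cannot shut.
- slot (a point): Centre of the slot's floor, on the fastener's axis: 165 mm from the hinge line on the cover's middle line, 12 mm above the cover's underside. Axes turn with the fastener: y along the slot, z out of the cover. The slot runs right across the 91 mm orange disc, 32 mm wide, 12 mm deep, flat dark floor, upright orange side walls 74 mm long. A tip off the axis in it, moved round the axis, turns it.
- collar (a point): Centre of the top of the fixed black collar around the orange disc, on the fastener's axis. Inner radius 47 mm, outer 58 mm, 16 mm high from the cover's top, level with the top of the slot's walls: a tip can only enter the slot from above. Axes are the cover's. A red dot beside it marks the open side, a green dot the locked side.
- tee_left: Loose grey plastic pipe tee, 88 mm long, 39 mm thick, lying left of the box. Origin under its middle on the table, x along its run, branch to its +y. Leave alone.
- tee_right: The same kind of loose grey tee, right of the box. Leave alone.
- coupling: Loose grey ring coupling, 42 mm outside diameter, 35 mm high, standing left of the box. Origin at the centre of its underside. Leave alone.
- screwdriver: Loose screwdriver with a red handle, lying to the right of the box. Leave alone: the slot is for fingertips. Farther out, fixed baskets 90 mm high stand more than 0.48 m to the left and right of the robot's centre line, and low trays beyond the box.
- soap: Loose red soap bottle with a white cap, 60 mm diameter, 150 mm high, left of the box. Origin at the centre of its underside. Leave alone.

How it is judged:
On the way, in this order (a step that is already met when the one before it is completed fails the run):
1. the cover is pushed fully shut while the fastener is still open (value of joint cover below 0.025 rad and value of joint fastener below 0.7 rad), for 0.2 s.
2. the fastener is turned to its stop with the cover shut (value of joint cover below 0.025 rad and value of joint fastener above 1.43 rad), for 0.2 s.
At the end, for the whole second after the job is handed in: Cover shut (joint below 0.025 rad) and fastener locked (joint above 1.43 rad of 1.571), both at rest (all of step 2 and velocity of joint each of fastener, cover below 0.05 rad/s); the robot touches nothing.
It fails at once if the box, cover or fastener is forced with more than 120 N (contact force between the fingers and test_box above 120 N).
It fails at once if a loose thing around the box is moved more than 30 mm or lifted (distance of any of tee_left, tee_right, coupling, screwdriver, soap from where it was at the start of the episode above 0.03 m).
It also fails if it takes over 54 s, if anything falls off the work surface, if the arm or the gripper's body presses on something with over 40 N, if the wrist force passes 120 N, or if a joint passes its speed limit or range.

## Robot

A 6-joint arm with a two-finger parallel gripper is mounted at the origin on the work surface. World frame = base frame: x ahead of the robot, y to its left, z up, the work surface at z = 0. Lengths are in m, angles in rad, forces in N, time in s.
With the tool pointing down it reaches from about 0.25 to 0.775 m from the base axis. Payload 4 kg.
Tool frame: the origin (TCP) lies midway between the tips of the shut fingers; the grasp point (between the pads) lies 19 mm behind it; z points along the fingers, y is the direction in which the jaws open and shut (so a half turn about z gives the same grasp; the last joint's range is limited). The gripper opens to 94 mm and grips with 3 to 60 N. Pads are 16 mm wide; open, the fingers measure 119 mm over their backs; the gripper's body (75 mm by 177 mm) begins 78 mm behind the grasp point.
Start: joints at [1.031, 0.087, 1.371, -0, 1.684, -0.103], TCP at [0.233, 0.498, 0.206] pointing down, gripper open.
Joint ranges: [-3.1, 3.1], [-0.76, 2.03], [0.27, 2.55], [-1.08, 4.22], [0.17, 2.65], [-2.57, 2.57]. Speed limits (rad/s): [2.79, 2.79, 3.14, 3.14, 3.14, 3.14].

## Interface

Orientations are given as [roll, pitch, yaw] about the fixed x, y, z axes, in that order (R = Rz(yaw) Ry(pitch) Rx(roll)).
In Python, from bench import get_obs, snapshot, ticket gives the robot as it stands.
- The arm moves only by the shell command python3 -m creep 'ROWS' [OPENING]. ROWS is JSON, a list that holds one entry, the list of rows, each a list of 4 numbers: the shift along the tool's x, y, z in mm, then the turn about the tool's z in degrees. A call has 1 to 8 rows; each row shifts and turns the commanded pose from where the row before left it, along the tool's axes as they then stand; what a row does not reach is not made up. A row lasts 1/8 s, in which the tool goes at most 62.5 mm and 10.7 degrees, less where a joint would pass 70% of its speed; a pose out of reach is approached as far as the arm can. A call with a gripper value outside its range is refused whole. OPENING is the opening, from 0 (shut) to 1 (fully open), set as the call begins (- or left out, the last holds). The fingers move at their own pace and stop on an object; the grip force is fixed at half the most. Time passes only in rows, so rows that do not move let the fingers close. It gives the time, the measured TCP pose, the force and the opening at its end, in the units of the state.
- get_obs(): the state, without advancing time (a new reading comes with each control period).
- snapshot(name): name is "scene" or "top" or "wrist"; returns a dict with "color" (480x640x3 uint8, red, green, blue), "depth" (480x640 float32, m along the optical axis (not along the pixel's ray), 0 where there is no reading), "fx", "fy", "cx", "cy" (pixels), "extrinsics" (4x4, takes a point from world to camera coordinates). Camera axes: x right, y down, z forward; pixel columns grow to the right and rows downward; lengths in m; the calibration is good to about 2 mm. A picture is of the moment at which its call begins.
- ticket.close_job(): hands the job in, once; it reports no verdict.
The state is a dict: "time": time; "joint_positions": joint angles; "qvel": joint speeds; "joint_torque": joint torques, N m; "tool_pos": TCP position; "ee_rot": TCP orientation; "wrist_force": force on the tool from outside, world axes, zero at the start; "wrist_torque": the same for the moment, N m; "width": finger opening in m.
Only numpy, scipy, OpenCV 4.12 (cv2) and the standard library are available. Lean on these libraries where they do the work, as an engineer would, in place of code of your own. Each camera call takes 0.05 s, during which the arm holds its last target. There are 200 camera calls.

## Working session

There is one attempt and no reset: what is moved stays moved. The work goes in short steps, Python scripts to look and compute and a shell command to move; the robot and the scene stay as the last step left them, time stands still between calls to the robot, and variables do not carry over. Pictures are saved under pics/ and viewed, on a budget of 10 in all, crops included, one or two more only if the job needs it, and the job is handed in when it is done.

```bash
mkdir -p pics; ls; cat > h.py <<'E'
import numpy as np, cv2
from bench import get_obs, snapshot, ticket
def save(s,name): cv2.imwrite('pics/'+name,cv2.cvtColor(s['color'],cv2.COLOR_RGB2BGR))
def pts(s):
    d=s['depth'];v,u=np.mgrid[:480,:640]
    c=np.stack([(u-s['cx'])/s['fx']*d,(v-s['cy'])/s['fy']*d,d],-1)
    E=np.array(s['extrinsics']);return (c-E[:3,3])@E[:3,:3]
E
python3 - <<'E'
from h import *
import pickle
o=get_obs();print({k:np.round(v,3) for k,v in o.items()})
for n in ('scene','top'):
    s=snapshot(n);save(s,n+'0.png');pickle.dump(s,open(n+'0.pkl','wb'))
    print(n,np.round(s['extrinsics'],3).tolist(),s['fx'],(s['depth']>0).mean())
E
```

```text
pics
{'time': np.float64(0.0), 'joint_positions': array([ 1.031,  0.088,  1.372,  0.   ,  1.684, -0.103]), 'qvel': array([-0.002, -0.002,  0.   , -0.   ,  0.001,  0.002]), 'joint_torque': array([-1.0000e-03, -3.4019e+01, -3.0243e+01,  7.2000e-02,  3.3000e-02,
       -0.0000e+00]), 'tool_pos': array([0.232, 0.498, 0.204]), 'ee_rot': array([-3.139, -0.   ,  2.705]), 'wrist_force': array([ 0.539, -0.53 ,  0.508]), 'wrist_torque': array([-0.   ,  0.01 , -0.063]), 'width': np.float64(0.094)}
scene [[-0.79, 0.613, -0.004, 0.447], [0.431, 0.552, -0.714, -0.229], [-0.435, -0.566, -0.7, 1.526], [0.0, 0.0, 0.0, 1.0]] 521.5981367498014 0.9957877604166666
top [[-0.0, -1.0, -0.001, 0.057], [-0.977, 0.001, -0.212, 0.622], [0.212, 0.001, -0.977, 1.149], [0.0, 0.0, 0.0, 1.0]] 581.2059751033563 0.9961458333333333
```

View pics/scene0.png

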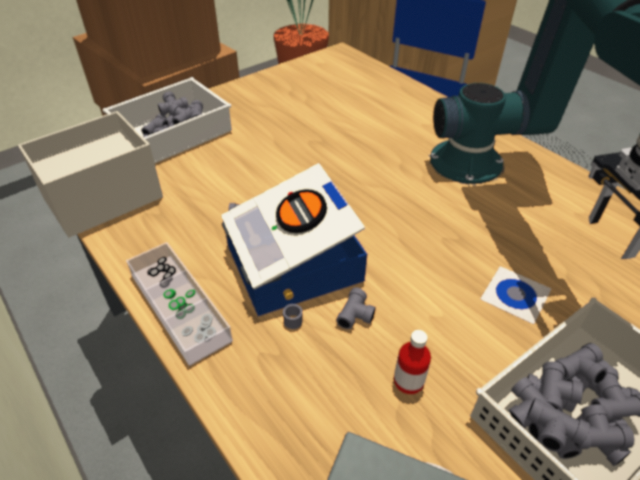

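View pics/top0.png

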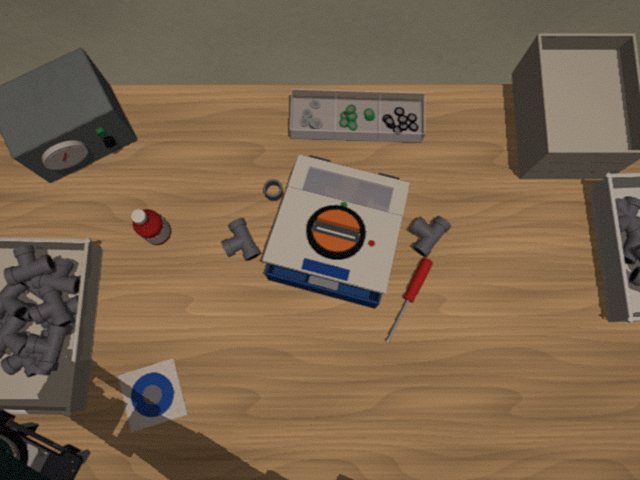

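Scene view: the cover is ajar, with the disc near (302,211) and the pad near (335,195). Top view: disc at (337,231), push pad at (326,270), red dot at (372,243), green dot at (344,205), and the slot nearly along the cover's y. Next I measure with depth and colour masks.

```bash
cat >> h.py <<'E'
def measure(s):
    P=pts(s);hsv=cv2.cvtColor(s['color'],cv2.COLOR_RGB2HSV).astype(int);H,S,V=hsv[...,0],hsv[...,1],hsv[...,2]
    v,u=np.mgrid[:480,:640];roi=(u>255)&(u<420)&(v>150)&(v<310)&(P[...,2]>.07)
    white=cv2.erode((roi&(S<60)&(V>150)).astype(np.uint8),np.ones((5,5)))>0
    W=P[white]
    for _ in range(4):
        c=np.median(W,0) if _==0 else W.mean(0);n=np.linalg.svd(W-c,full_matrices=False)[2][2];n*=np.sign(n[2])
        r=(W-c)@n;W=W[abs(r)<max(.002,2*r.std())]
    print('plane n',n.round(4),'c',c.round(4),'tilt',np.arccos(n[2]).round(4),'rms',r.std().round(4),len(W))
    out={}
    for nm,m in dict(orange=(H<18)&(S>150)&(V>120)&(abs(P[...,:2]-c[:2]).max(-1)<.09),pad=(H>100)&(H<130)&(S>130)&(V>110),red=((H<8)|(H>172))&(S>150)&(V>100),green=(H>45)&(H<85)&(S>100)).items():
        m=(m&roi).astype(np.uint8)
        k,l,st,ce=cv2.connectedComponentsWithStats(m)
        for i in range(1,k):
            if st[i,4]>8:
                Q=np.median(P[l==i],0);print(nm,st[i,4],ce[i].round(1),'med',Q.round(4),'h over plane mm',((Q-c)@n*1e3).round(1))
                rc=cv2.minAreaRect(np.argwhere(l==i)[:,::-1].astype(np.float32));print('   rect',np.round(rc[1],1),round(rc[2],1))
    return P,n,c
E
python3 - <<'E'
from h import *
import pickle
measure(pickle.load(open('top0.pkl','rb')))
E
```

```text
plane n [ 0.2912 -0.0786  0.9534] c [0.619  0.0183 0.1451] tilt 0.3064 rms 0.0015 4756
orange 439 [339.2 217.9] med [0.6407 0.0128 0.1549] h over plane mm 16.0
   rect [41.7 13.7] 14.5
orange 459 [332.5 241.9] med [0.5888 0.0287 0.172 ] h over plane mm 16.0
   rect [42.7 14. ] 14.9
orange 20 [371.  242.8] med [ 0.5915 -0.0476  0.1493] h over plane mm 1.1
   rect [4. 4.] 90.0
red 23 [371.  242.8] med [ 0.5916 -0.0476  0.1495] h over plane mm 1.4
   rect [4. 4.] 90.0
green 19 [343.3 204.6] med [0.6749 0.005  0.1266] h over plane mm -0.3
   rect [4. 4.] 90.0
```

The cover is open 0.306 rad. The box yaw is −15.1°, and the hinge comes out at z = 0.091, which matches the given 0.090. With the tool yaw at 2.878, tool x points along −cover x and tool y along cover y. I'll turn −10°, lift a bit, shut the fingers and travel over the pad.

```bash
python3 -m creep '[[[0,0,-20,-5],[0,0,0,-5],[-40,-36,0,0],[-40,-36,0,0],[-40,-36,0,0],[-40,-36,0,0],[-40,-36,0,0],[-40,-36,0,0]]]' 0; python3 -m creep '[[[-40,-36,0,0],[-40,-36,0,0],[-40,-36,0,0],[0,0,0,0],[0,0,0,0]]]'
```

```text
time: 1.1
tool_pos: [0.4089, 0.2259, 0.2251]
ee_rot: [-3.141, -0.0, 2.88]
wrist_force: [1.4, 1.0, -0.2]
width: 0.0173
time: 1.72
tool_pos: [0.4959, 0.0924, 0.225]
ee_rot: [3.141, -0.001, 2.879]
wrist_force: [-1.0, -0.3, 0.3]
width: 0.0007
```

```bash
python3 -m creep '[[[-22,-19,0,0],[-22,-19,0,0],[0,0,20,0],[0,0,15,0],[0,0,0,0]]]'; python3 - <<'E'
from h import *
s=snapshot('top');save(s,'t1.png')
s=snapshot('scene');cv2.imwrite('pics/s1.png',cv2.resize(cv2.cvtColor(s['color'],cv2.COLOR_RGB2BGR)[100:340,180:500],(800,600)))
E
```

```text
time: 2.35
tool_pos: [0.5276, 0.0452, 0.1888]
ee_rot: [-3.141, -0.003, 2.881]
wrist_force: [0.4, -0.2, -0.2]
width: 0.0007
```

View pics/s1.png

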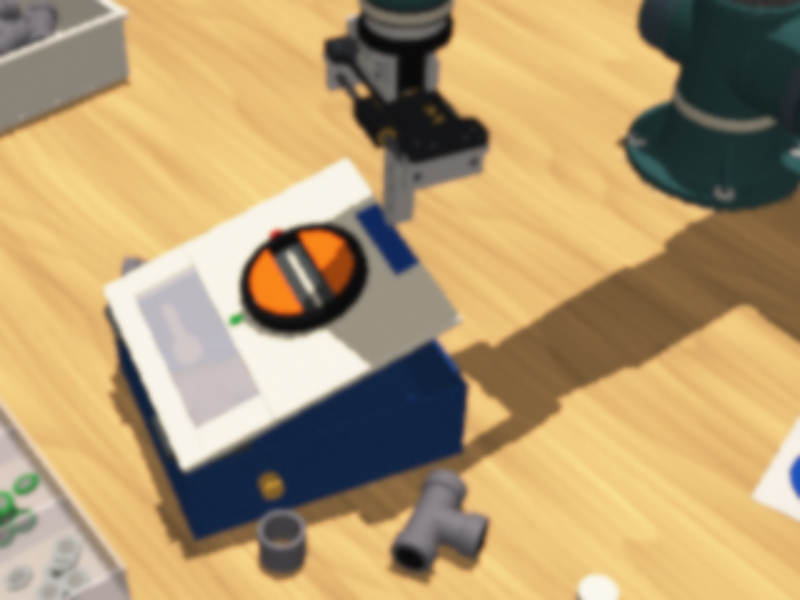

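The closed tip hovers just above the pad's front part, at about (398,220) in the crop. I shift 5 mm toward the hinge and push down along the arc.

```bash
python3 -m creep '[[[-5,0,6,0],[0,0,8,0],[1,0,8,0],[1,0,8,0],[2,0,8,0]]]'; python3 -m creep '[[[2,0,8,0],[2,0,8,0],[1,0,8,0],[1,0,8,0],[1,0,6,0],[0,0,4,0]]]'
```

```text
time: 3.08
tool_pos: [0.5298, 0.0437, 0.1518]
ee_rot: [3.142, -0.0, 2.879]
wrist_force: [-0.9, 0.7, 1.1]
width: 0.0004
time: 3.82
tool_pos: [0.5229, 0.0456, 0.11]
ee_rot: [3.142, -0.001, 2.879]
wrist_force: [-0.6, 0.5, 0.3]
width: 0.0003
```

```bash
python3 -m creep '[[[0,0,3,0],[0,0,2,0],[0,0,1,0],[0,0,0,0]]]'; python3 -m creep '[[[0,0,1,0],[0,0,1,0],[0,0,0,0]]]';python3 - <<'E'
from h import *
s=snapshot('top');save(s,'t2.png');measure(s)
s=snapshot('scene');cv2.imwrite('pics/s2.png',cv2.resize(cv2.cvtColor(s['color'],cv2.COLOR_RGB2BGR)[100:340,180:500],(800,600)))
E
```

```text
time: 4.32
tool_pos: [0.5234, 0.0455, 0.1045]
ee_rot: [3.141, 0.0, 2.879]
wrist_force: [-0.5, -0.3, -0.1]
width: 0.0001
time: 4.7
tool_pos: [0.5233, 0.0456, 0.1024]
ee_rot: [3.141, 0.0, 2.879]
wrist_force: [0.0, -0.7, -0.2]
width: 0.0005
plane n [ 0.0045 -0.0019  1.    ] c [ 0.6653 -0.015   0.099 ] tilt 0.0049 rms 0.0019 2740
green 21 [342. 211.] med [0.669  0.006  0.0991] h over plane mm 0.1
   rect [4. 4.] 90.0
```

View pics/s2.png

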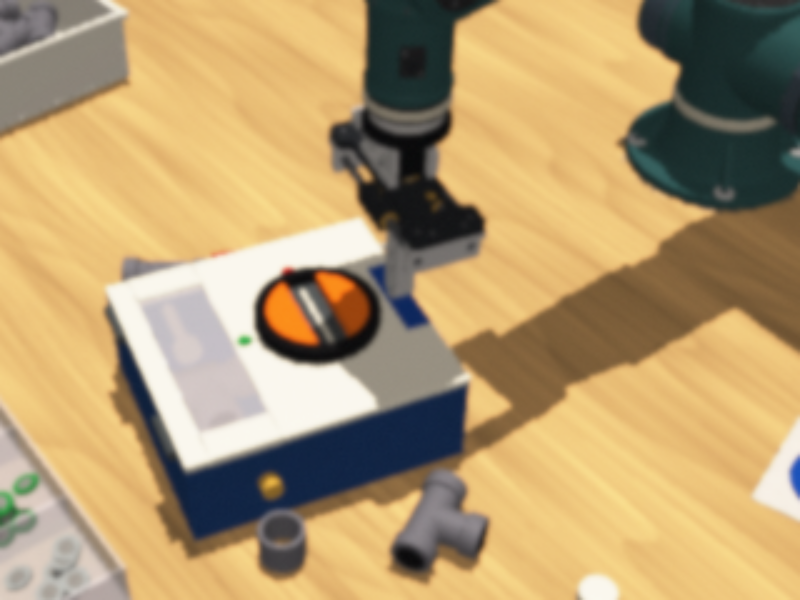

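The cover is nearly flat, with a tilt of about 0.005, and the tip is on the pad at about (400,290). I push on gently until force builds against the stop.

```bash
python3 -m creep '[[[0,0,1,0],[0,0,1,0],[0,0,0,0]]]'; python3 -m creep '[[[0,0,1,0],[0,0,0.5,0],[0,0,0,0]]]'
```

```text
time: 5.18
tool_pos: [0.5233, 0.0456, 0.1012]
ee_rot: [3.141, 0.0, 2.879]
wrist_force: [-2.0, -0.5, 4.9]
width: 0.0002
time: 5.55
tool_pos: [0.5233, 0.0456, 0.1012]
ee_rot: [3.141, 0.001, 2.879]
wrist_force: [-4.5, 0.3, 10.9]
width: 0.0004
```

Hard stop confirmed: z holds at 0.1012 against 0.101 expected, and the force rises to 11 N. I hold briefly, lift, back off so the disc is visible, open to the turning width and re-measure.

```bash
python3 -m creep '[[[0,0,0,0],[0,0,-10,0],[0,0,-25,0],[40,0,-25,0],[50,0,0,0],[0,0,0,0]]]' ; python3 -m creep '[[[0,0,0,0],[0,0,0,0],[0,0,0,0]]]' 0.47; python3 - <<'E'
from h import *
s=snapshot('top');cv2.imwrite('pics/t3.png',cv2.resize(cv2.cvtColor(s['color'],cv2.COLOR_RGB2BGR)[140:320,230:470],(800,600)));P,n,c=measure(s)
E
```

```text
time: 6.3
tool_pos: [0.4341, 0.0696, 0.1588]
ee_rot: [3.141, -0.0, 2.881]
wrist_force: [-0.4, 0.4, 0.3]
width: 0.0003
time: 6.68
tool_pos: [0.437, 0.0686, 0.1587]
ee_rot: [-3.141, -0.001, 2.879]
wrist_force: [-0.4, -0.7, -0.2]
width: 0.0267
plane n [ 6.e-04 -8.e-04  1.e+00] c [0.627  0.0151 0.0985] tilt 0.001 rms 0.0019 5038
orange 453 [337.1 228.8] med [0.6284 0.0169 0.1145] h over plane mm 16.0
   rect [40.5 14.6] 15.1
orange 467 [329.6 255.3] med [0.5738 0.0334 0.1147] h over plane mm 16.2
   rect [41.5 14.8] 15.3
orange 22 [367.7 252.5] med [ 0.5822 -0.0456  0.0997] h over plane mm 1.2
   rect [4.2 4.2] 45.0
red 22 [367.7 252.5] med [ 0.5822 -0.0456  0.0997] h over plane mm 1.2
   rect [4.2 4.2] 45.0
green 21 [342. 211.] med [0.6686 0.0061 0.1003] h over plane mm 1.8
   rect [4. 4.] 90.0
```

View pics/t3.png

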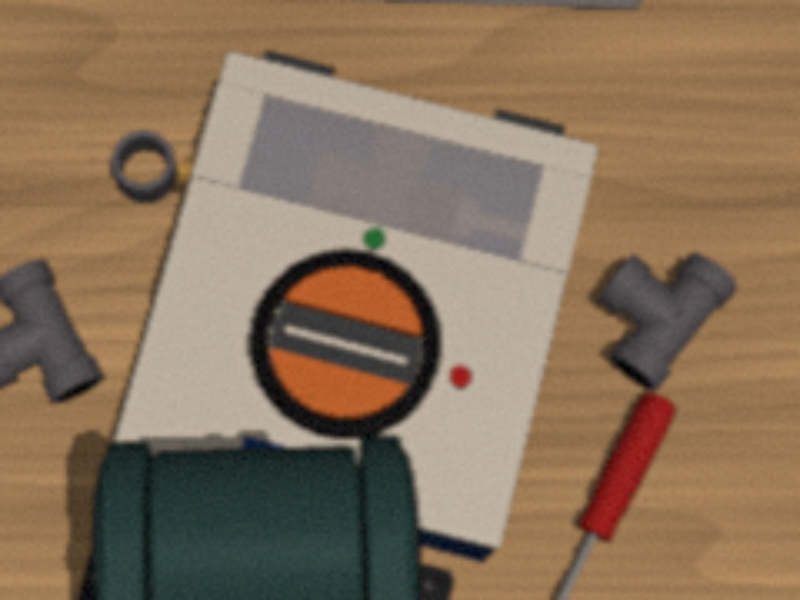

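The cover is shut (tilt 0.001). The slot lies along cover y through the disc, centred at about (348,343) in the crop. The axis is at (0.601, 0.025), which agrees with the prediction. Next I move over it.

```bash
python3 -m creep '[[[-40,0,0,0],[-45,0,0,0],[-45,0,0,0],[-40,1,0,0],[0,0,10,0],[0,0,10,0],[0,0,0,0],[0,0,0,0]]]'; python3 - <<'E'
from h import *
s=snapshot('wrist');save(s,'w1.png')
E
```

```text
time: 7.72
tool_pos: [0.6002, 0.0261, 0.1395]
ee_rot: [3.141, 0.001, 2.88]
wrist_force: [-0.5, 0.5, 0.3]
width: 0.0449
```

View pics/w1.png

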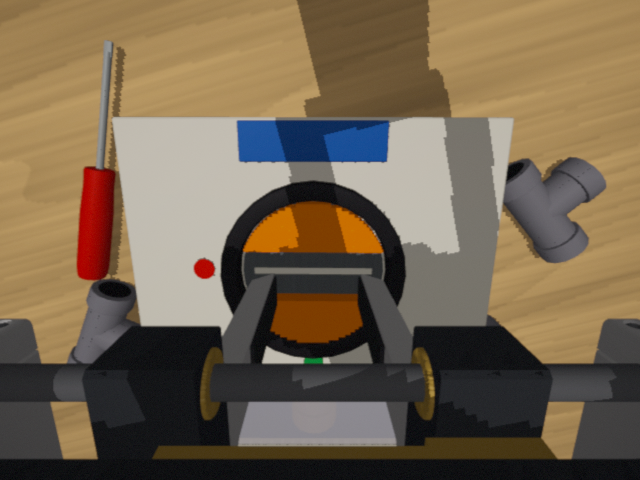

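The wrist view shows both fingertips, at about (262,280) and (372,280), over the two ends of the slot (centre near (313,270)). They are aligned with it and inside the collar. I descend slowly.

```bash
python3 -m creep '[[[0,-1,8,0],[0,0,8,0],[0,0,4,0],[0,0,4,0],[0,0,0,0]]]'; python3 -m creep '[[[0,0,4,0],[0,0,4,0],[0,0,0,0]]]'
```

```text
time: 8.4
tool_pos: [0.6003, 0.0249, 0.1144]
ee_rot: [-3.141, -0.001, 2.879]
wrist_force: [0.4, 0.1, -0.2]
width: 0.0443
time: 8.78
tool_pos: [0.6002, 0.0249, 0.1064]
ee_rot: [-3.142, -0.001, 2.879]
wrist_force: [-0.6, 0.0, 0.4]
width: 0.0441
```

Free descent to 0.1064, about 4 mm above the slot floor. Now the clockwise turn, which is positive about tool z.

```bash
python3 -m creep '[[[0,0,0,6],[0,0,0,8],[0,0,0,8],[0,0,0,8],[0,0,0,8],[0,0,0,8],[0,0,0,0]]]'; python3 -m creep '[[[0,0,0,8],[0,0,0,8],[0,0,0,8],[0,0,0,8],[0,0,0,8],[0,0,0,0]]]'; python3 - <<'E'
from h import *
o=get_obs();print(o['wrist_torque'].round(2))
E
```

```text
time: 9.65
tool_pos: [0.6015, 0.0243, 0.1074]
ee_rot: [3.14, 0.002, 2.078]
wrist_force: [3.3, -0.8, -0.5]
width: 0.0442
time: 10.4
tool_pos: [0.6012, 0.0238, 0.1074]
ee_rot: [3.14, 0.001, 1.381]
wrist_force: [2.9, -3.0, 0.5]
width: 0.044
[-0.77 -0.4   0.09]
```

```bash
python3 -m creep '[[[0,0,0,5],[0,0,0,5],[0,0,0,4],[0,0,0,2],[0,0,0,0]]]'; python3 -c "
from h import *
print(get_obs()['wrist_torque'].round(2))"; python3 -m creep '[[[0,0,0,2],[0,0,0,2],[0,0,0,0]]]'; python3 -c "
from h import *
print(get_obs()['wrist_torque'].round(2))"
```

```text
time: 11.02
tool_pos: [0.6008, 0.0238, 0.1074]
ee_rot: [3.14, 0.001, 1.102]
wrist_force: [2.3, -5.5, 0.9]
width: 0.0442
[-0.92 -0.27  0.11]
time: 11.4
tool_pos: [0.6004, 0.0236, 0.1074]
ee_rot: [3.14, 0.002, 1.033]
wrist_force: [1.0, -5.9, 1.3]
width: 0.0442
[-1.24 -0.08  0.67]
```

The torque jumps from 0.11 to 0.67 N m at 106° of tool turn, as expected at the stop. One more degree, hold, back off, lift out and check.

```bash
python3 -m creep '[[[0,0,0,1],[0,0,0,0],[0,0,0,-6],[0,0,0,-6],[0,0,-8,0],[0,0,-25,0],[0,0,-40,0],[0,0,0,0]]]'; python3 -m creep '[[[0,45,-20,0],[0,45,0,0],[0,45,0,0],[0,45,0,0],[0,0,0,0]]]'
```

```text
time: 12.4
tool_pos: [0.6024, 0.0256, 0.1849]
ee_rot: [3.134, -0.004, 1.221]
wrist_force: [-0.2, 0.1, -0.1]
width: 0.044
time: 13.02
tool_pos: [0.7704, -0.0377, 0.1927]
ee_rot: [-3.133, 0.001, 1.22]
wrist_force: [0.3, -0.8, -0.5]
width: 0.0444
```

I went to the far side: after the turn, tool y points outward. I'll come back over the box, well above it, to a clear spot near the robot.

```bash
python3 -m creep '[[[0,-45,-20,0],[0,-50,0,0],[0,-50,0,0],[0,-50,0,0],[0,-50,0,0],[0,-50,0,0],[0,-50,0,0],[0,-40,0,0]]]'; python3 -m creep '[[[0,0,0,0],[0,0,0,0]]]'; python3 - <<'E'
from h import *
s=snapshot('top');cv2.imwrite('pics/t4.png',cv2.resize(cv2.cvtColor(s['color'],cv2.COLOR_RGB2BGR)[140:320,230:470],(800,600)));measure(s)
E
```

```text
time: 14.02
tool_pos: [0.4042, 0.0961, 0.2196]
ee_rot: [-3.141, -0.001, 1.222]
wrist_force: [-0.6, -0.2, 0.6]
width: 0.0442
time: 14.28
tool_pos: [0.4073, 0.0952, 0.22]
ee_rot: [3.141, -0.001, 1.222]
wrist_force: [0.2, -0.1, 0.3]
width: 0.0445
plane n [ 4.e-04 -1.e-04  1.e+00] c [0.6212 0.0171 0.0985] tilt 0.0004 rms 0.0018 5416
orange 463 [319.8 238.5] med [0.6089 0.0514 0.1144] h over plane mm 15.9
   rect [14.9 39.8] 15.3
orange 466 [347.  245.7] med [ 0.5926 -0.0028  0.1143] h over plane mm 15.8
   rect [15.  40.5] 15.5
orange 22 [367.7 252.5] med [ 0.5822 -0.0455  0.1002] h over plane mm 1.7
   rect [4.2 4.2] 45.0
pad 299 [326.4 281.4] med [0.5231 0.0355 0.1016] h over plane mm 3.0
   rect [42.7  9.8] 15.9
red 22 [367.7 252.5] med [ 0.5822 -0.0455  0.1002] h over plane mm 1.7
   rect [4.2 4.2] 45.0
green 21 [342. 211.] med [0.6684 0.0061 0.0999] h over plane mm 1.4
   rect [4. 4.] 90.0
```

View pics/t4.png

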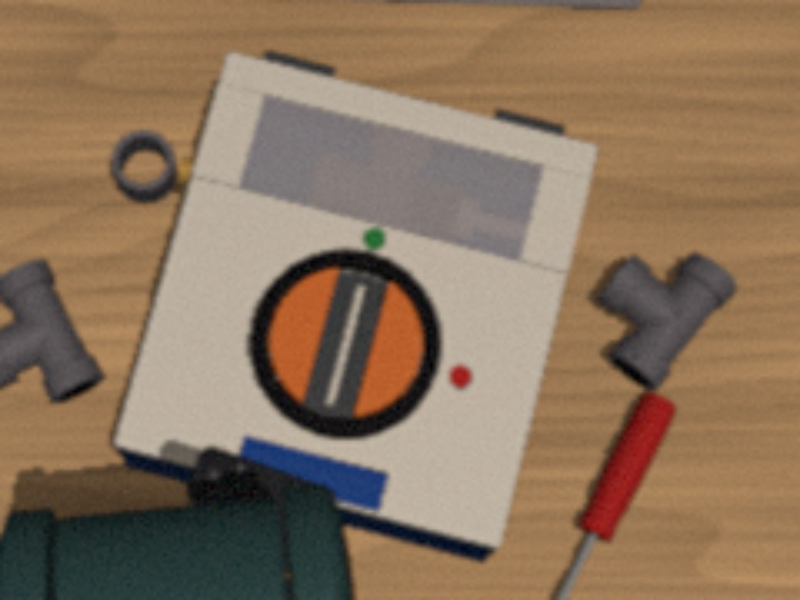

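The cover is flat (tilt 0.0004). The slot points at the green dot, from about (330,405) to (362,270) in the crop, 90° ± 2° from open. The fittings and screwdriver are where they were, and the gripper is clear at z = 0.22.

```bash
python3 -c "
from h import *
print(ticket.close_job())"
```

```text
the job is handed in; nothing more can be done
None
```

The cover is shut and the fastener is locked, and I handed the job in at about 14.3 s of the 54 s allowed. No verdict came back.

- **Cover:** I pushed it shut with closed fingertips on the push pad. It stopped hard at z = 0.1012 m (0.101 expected), with about 11 N on the wrist. The last image shows a tilt of 0.0004 rad.
- **Fastener:** With both fingertips in the slot, I turned the tool about 106° clockwise, including the free play. The torque then jumped from 0.11 to 0.67 N m, the stop. In the last image the slot lies along the cover's x, within about 2°, towards the green dot.
- **Surroundings:** The gripper is clear at z = 0.22 m with no force reading. In the last view both tees, the coupling and the screwdriver look unmoved. The soap bottle was outside that crop; I passed well above it and did not measure it again.

**What went wrong:** My first retreat went the wrong way, over the far side of the box at about 0.19 m. It touched nothing as far as the forces show, and I brought the arm back over the box to the robot side. No check failed.

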